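# Put the paint-marked wheel parts back in their own dishes

## Robot

A 7-joint arm with a two-finger parallel gripper is mounted at the origin on the work surface. World frame = base frame: x ahead of the robot, y to its left, z up, the work surface at z = 0. Lengths are in m, angles in rad, forces in N, time in s.
With the tool pointing down it reaches from about 0.425 to 0.875 m from the base axis. Payload 8.4 kg.
Tool frame: the origin (TCP) lies on the front face of the gripper's body, between the roots of the fingers; the fingertips stand 70 mm ahead of it and the grasp point (between the pads) lies 51 mm ahead of it (env.grasp_offset is the distance from the TCP to the grasp point, in m); z points along the fingers, x is the direction in which the jaws open and shut, and the axes are right-handed (so a half turn about z gives the same grasp; the last joint's range is limited). The gripper opens to 87 mm and grips with 3 to 60 N. Pads are 19 mm wide; open, the fingers measure 117 mm over their backs; the gripper's body (75 mm by 190 mm) begins 51 mm behind the grasp point.
Start: joints at [1.233, 0.333, 0.04, 1.465, -0.013, 1.343, -0.059], TCP at [0.154, -0.632, 0.292] pointing down, gripper open.
Joint ranges: [-2.58, 2.58], [-0.38, 2.09], [-1.3, 1.39], [0.25, 2.4], [-1.5, 4.64], [0.08, 2.09], [-2.65, 2.65]. Speed limits (rad/s): [2.22, 2.22, 2.79, 2.79, 3.14, 3.14, 3.14].

## Interface

Orientations are given as a rotation vector (axis times angle).
In Python, from rig import env gives the robot as it stands.
- The arm moves only by the tool play_rows, never from a script. Its argument "plan" is a list of rows, each an object of numbers: "tx", "ty", "tz": the shift along the tool's x, y, z in cm; "twist": the turn about the tool's z in rad. In form: [{"tx": .., "ty": .., "tz": .., "twist": ..}, ...]. A call has 1 to 20 rows; each row shifts and turns the commanded pose from where the row before left it, along the tool's axes as they then stand; what a row does not reach is not made up. A row lasts 1/8 s, in which the tool goes at most 62.5 mm and 10.7 degrees, less where a joint would pass 70% of its speed; a pose out of reach is approached as far as the arm can. A call is refused whole if a number of a shift passes 6.25 or a number of a turn 0.188, either way. A call with a gripper value outside its range is refused whole. "fingers" is the finger opening in cm, from 0 to 8.7, set as the call begins (left out, the last holds). The fingers move at their own pace and stop on an object; "squeeze" is the grip in N (left out, the last holds). Time passes only in rows, so rows that do not move let the fingers close. It gives the time, the measured TCP pose, the force and the opening at its end, in the units of the state.
- env.state(): the state, without advancing time (a new reading comes with each control period).
- env.camera(name): name is "scene" or "top"; returns (picture, depth): 420x560x3 uint8, blue, green, red; 420x560 float32, m along the optical axis (not along the pixel's ray), 0 where there is no reading.
- env.calibration(name): a dict with "fx", "fy", "cx", "cy" (pixels), "R" (3x3) and "t" (3): a world point X has camera coordinates R X + t. Camera axes: x right, y down, z forward; pixel columns grow to the right and rows downward; lengths in m; the calibration is good to about 2 mm. A picture is of the moment at which its call begins. calibration takes no time and is no camera call.
- env.close_job(): hands the job in, once; it reports no verdict.
The state is a dict: "time_s": time; "joints": joint angles; "qvel": joint speeds; "effort": joint torques, N m; "position": TCP position; "ee_rot": TCP orientation; "wrist_force": force on the tool from outside, world axes, zero at the start; "wrist_torque": the same for the moment, N m; "grip_width": finger opening in m.
Only numpy, scipy, OpenCV 4.12 (cv2) and the standard library are available. Lean on these libraries where they do the work, as an engineer would, in place of code of your own. Each camera call takes 0.05 s, during which the arm holds its last target. There are 200 camera calls.

## Task

Three wheel parts have been put in the wrong dishes: make each paint-marked part stand upright in the middle of the dish of its own colour (red in red, yellow in yellow, blue in blue). Use the empty bare-metal dish as the parking place on the way and leave it empty at the end; never let a part fall over or stand on the gritty bench. Leave the bottle, the wrench and the angle grinder where they are.

Things in the scene. Friction and masses are not known exactly. Their poses are not given: they have to be found in the camera images.
- piston_mid (a point): Steel brake piston marked with RED paint (red ring on its top face and red band below the top): a plain upright cylinder 54 mm in diameter. Height 56 mm; this point: on its axis, 28 mm above its underside; z along its axis, up. Starts in a wrong dish. 0.3-0.5 kg.
- hub_mid (a point): Small steel wheel hub marked with YELLOW paint (yellow ring on top and band below it): flange 64 mm in diameter and 12 mm high at the bottom, above it a round neck 44 mm in diameter up to the top; grip it by the neck. Height 56 mm; this point: on its axis, 28 mm above its underside; z along its axis, up. Starts in a wrong dish. 0.3-0.5 kg.
- nut_mid (a point): Large steel hexagonal axle nut marked with BLUE paint (on top and in a band below): round flange 62 mm across, 10 mm high at the bottom, above it a hexagon 46 mm across flats (53 mm across corners) up to the top. Flats face its own +x, -x and every 60 degrees from there; grip across two flats. Height 56 mm; this point: on its axis, 28 mm above its underside; z along its axis, up. Starts in a wrong dish. 0.3-0.5 kg.
- dish_red: Red round shallow metal parts dish, home of the red-marked piston, stuck fast to the bench: 102 mm across its rim, 16 mm high, flat floor 6 mm thick and about 88 mm across inside. Origin on the bench under the dish's centre, z up.
- dish_yellow: Yellow round shallow metal parts dish, home of the yellow-marked hub, stuck fast to the bench: 102 mm across its rim, 16 mm high, flat floor 6 mm thick and about 88 mm across inside. Origin on the bench under the dish's centre, z up.
- dish_blue: Blue round shallow metal parts dish, home of the blue-marked nut, stuck fast to the bench: 102 mm across its rim, 16 mm high, flat floor 6 mm thick and about 88 mm across inside. Origin on the bench under the dish's centre, z up.
- dish_plain: Bare-metal (unpainted, silver) round shallow metal parts dish, empty at the start, the free parking place, stuck fast to the bench: 102 mm across its rim, 16 mm high, flat floor 6 mm thick and about 88 mm across inside. Origin on the bench under the dish's centre, z up.
- bottle: White plastic bottle with a yellow cap, 66 mm in diameter, 160 mm tall, standing to the robot's right of the dishes; not to be disturbed. Origin at the centre of its underside.
- wrench: Steel wrench about 200 mm long lying on the bench to the robot's left of the dishes; not to be disturbed. Origin under its middle, x along its length.
- grinder: Grey and orange angle grinder lying beyond the dishes, about 300 mm long along its y axis, 62 mm high, disc 114 mm across; not to be disturbed. Origin at the underside of its motor body.
Mind the look-alikes: they are no part of the job. What is shaped like the part that bears piston_mid but turquoise is not meant. Of the things that look like the dish_yellow, the larger one is meant.

How it is judged:
On the way:
1. One of the parts is parked, released and upright, in the empty bare-metal dish (((horizontal distance between piston_mid and dish_plain below 0.015 m and z of piston_mid in the frame of dish_plain between 0.03 and 0.038 m and angle between piston_mid's own z axis and vertical below 0.1 rad and contact force between piston and the fingers below 0.1 N and linear speed of piston below 0.02 m/s) or (horizontal distance between hub_mid and dish_plain below 0.015 m and z of hub_mid in the frame of dish_plain between 0.03 and 0.038 m and angle between hub_mid's own z axis and vertical below 0.1 rad and contact force between hub and the fingers below 0.1 N and linear speed of hub below 0.02 m/s) or (horizontal distance between nut_mid and dish_plain below 0.015 m and z of nut_mid in the frame of dish_plain between 0.03 and 0.038 m and angle between nut_mid's own z axis and vertical below 0.1 rad and contact force between nut and the fingers below 0.1 N and linear speed of nut below 0.02 m/s))), for 0.2 s.
At the end, for the whole second after the job is handed in: The piston stands in the red dish, the hub in the yellow and the nut in the blue (so the bare-metal dish is empty): each within 15 mm of its dish's centre, on the dish floor within 4 mm, upright within 0.1 rad, released and at rest (horizontal distance between piston_mid and dish_red below 0.015 m and z of piston_mid in the frame of dish_red between 0.03 and 0.038 m and angle between each of piston_mid, hub_mid, nut_mid's own z axis and vertical below 0.1 rad and contact force between each of piston, hub, nut and the fingers below 0.1 N and linear speed of each of piston, hub, nut below 0.02 m/s and horizontal distance between hub_mid and dish_yellow below 0.015 m and z of hub_mid in the frame of dish_yellow between 0.03 and 0.038 m and horizontal distance between nut_mid and dish_blue below 0.015 m and z of nut_mid in the frame of dish_blue between 0.03 and 0.038 m); the robot touches nothing.
It fails at once if a part is tipped over (more than 0.6 rad) (angle between any of piston_mid, hub_mid, nut_mid's own z axis and vertical above 0.6 rad).
It fails at once if a part is put down on the bench (height (world z) of any of piston_mid, hub_mid, nut_mid below 0.03 m).
It fails at once if the bottle, the wrench or the grinder is moved more than 20 mm (distance of any of bottle, wrench, grinder from where it was at the start of the episode above 0.02 m).
It also fails if it takes over 107 s, if anything falls off the work surface, if the arm or the gripper's body presses on something with over 40 N, if the wrist force passes 120 N, or if a joint passes its speed limit or range.

## Working session

There is one attempt and no reset: what is moved stays moved. The work goes in short steps, Python scripts to look and compute and a tool call to move; the robot and the scene stay as the last step left them, time stands still between calls to the robot, and variables do not carry over. Pictures are saved under pics/ and viewed, about 12 in all and at most 16, crops included, and the job is handed in when it is done.

Besides the shell and the picture viewer there is one more tool, called after "Emit:" as a command line: name --argument value ..., lists and objects as JSON in quotes. play_rows: Moves the arm, as the interface text tells. Its arguments: {"type":"object","properties":{"plan":{"type":"array"},"fingers":{"type":"number"},"squeeze":{"type":"number"}},"required":["plan"]}

```bash
mkdir -p pics; ls
python3 - <<'E'
from rig import env
import cv2,numpy as np
for n in ("top","scene"):
    p,d=env.camera(n); cv2.imwrite(f"pics/{n}0.png",p); np.save(f"{n}0.npy",d)
    c=env.calibration(n); print(n,{k:np.round(v,3).tolist() for k,v in c.items()})
s=env.state(); print(s)
E
```

```text
pics
top {'fx': 499.172, 'fy': 499.172, 'cx': 278.406, 'cy': 207.206, 'R': [[0.025, -1.0, 0.009], [-0.994, -0.026, -0.109], [0.109, -0.006, -0.994]], 't': [-0.033, 0.643, 1.448]}
scene {'fx': 389.334, 'fy': 389.334, 'cx': 271.253, 'cy': 214.553, 'R': [[0.231, 0.973, -0.006], [0.705, -0.171, -0.688], [-0.671, 0.155, -0.725]], 't': [-0.121, -0.411, 1.837]}
{'time_s': 0.1, 'joints': array([ 1.23282506,  0.3338374 ,  0.03988438,  1.46619614, -0.0133821 ,
        1.34334138, -0.05849698]), 'qvel': array([ 0.00035284, -0.00128516,  0.00112422, -0.00152067,  0.00085346,
       -0.00086894, -0.00102508]), 'effort': array([ 3.66822991e-03, -6.57819557e+01,  1.33947585e+00, -4.04707575e+01,
       -5.98651660e-02,  4.09948686e-02,  1.62335364e-04]), 'position': array([ 0.1536187 , -0.63123486,  0.29144365]), 'ee_rot': array([-2.46952962e+00,  1.94055590e+00,  1.98450277e-03]), 'wrist_force': array([0.86514454, 0.24286232, 0.99001447]), 'wrist_torque': array([-0.0423221 ,  0.03771798,  0.04221718]), 'grip_width': 0.08683188955435778}
```

View pics/top0.png

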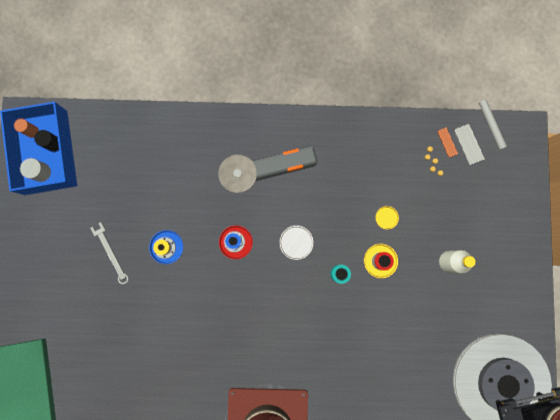

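View pics/scene0.png

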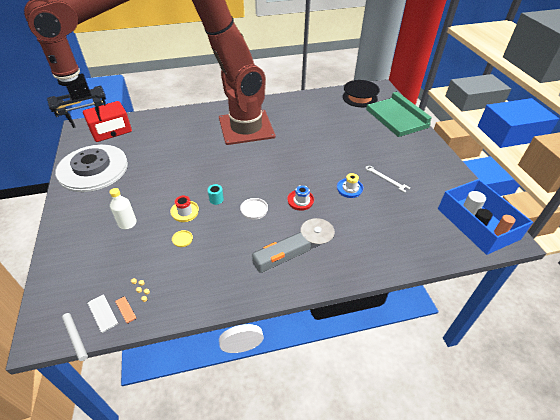

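Top view: the yellow hub is in the blue dish (166,247), the blue nut in the red dish (236,242), and the empty plain dish is at (297,242). The red piston is in the large yellow dish (381,261). The look-alikes are the turquoise cylinder (341,274) and the small yellow dish (387,217), so neither is used. I'll check this in a close crop.

```bash
python3 - <<'E'
import cv2,numpy as np
p=cv2.imread("pics/top0.png")
f=lambda x,y,w=44:cv2.resize(p[y-w//2:y+w//2,x-w//2:x+w//2],None,fx=8.5,fy=8.5,interpolation=cv2.INTER_CUBIC)
a=np.vstack([np.hstack([f(166,247,),f(236,242)]),np.hstack([f(297,242),f(381,261)])])
print(a.shape);cv2.imwrite("pics/crop0.png",cv2.resize(a,(592,592)))
E
cat > h.py <<'E'
from rig import env
import numpy as np,cv2
def px2w(n,u,v,z):
    c=env.calibration(n);R=np.array(c["R"]);t=np.array(c["t"])
    r=R.T@np.array([(u-c["cx"])/c["fx"],(v-c["cy"])/c["fy"],1]);o=-R.T@t
    return o+r*(z-o[2])/r[2]
E
python3 - <<'E'
from h import *
d=np.load("top0.npy");p=cv2.imread("pics/top0.png")
for k,(u,v) in dict(blue=(166,247),red=(236,242),plain=(297,242),yellow=(381,261)).items():
    print(k,np.round(px2w("top",u,v,.016),3), d[v,u])
print("bottle",px2w("top",470,262,.16)); print("turq",px2w("top",341,274,.05))
print("grinder disc edge",px2w("top",237,192,.03),px2w("top",237,173,.03))
print("wrench",px2w("top",123,280,0),px2w("top",97,228,0))
# point-cloud: points in slab at part tops
c=env.calibration("top");R=np.array(c["R"]);t=np.array(c["t"])
v,u=np.mgrid[:420,:560];P=np.stack([(u-c["cx"])/c["fx"]*d,(v-c["cy"])/c["fy"]*d,d],-1)
W=(P-t)@R
hsv=cv2.cvtColor(p,cv2.COLOR_BGR2HSV)
for k,(a,b) in dict(hub=(166,247),nut=(236,242),piston=(381,261),turq=(341,274)).items():
    s=np.s_[b-14:b+15,a-14:a+15];w=W[s].reshape(-1,3);m=w[:,2]>.055
    print(k,m.sum(),w[m].min(0).round(4),w[m].max(0).round(4),((w[m].min(0)+w[m].max(0))/2).round(4),np.median(w[m],0).round(4))
E
```

```text
(748, 748, 3)
blue [0.518 0.315 0.016] 1.4405824
red [0.538 0.107 0.016] 1.4465889
plain [ 0.542 -0.075  0.016] 1.5008734
yellow [ 0.492 -0.326  0.016] 1.4407693
bottle [ 0.49411047 -0.53604969  0.16      ]
turq [ 0.45125338 -0.20283109  0.05      ]
grinder disc edge [0.6863807  0.10847392 0.03      ] [0.74395218 0.11041828 0.03      ]
wrench [0.41650108 0.44207196 0.        ] [0.56990519 0.52947153 0.        ]
hub 195 [ 0.4808 -0.0074  0.0557] [0.5366 0.3403 1.5101] [0.5087 0.1664 0.7829] [0.5157 0.3192 0.0628]
nut 229 [ 0.4808 -0.0074  0.0554] [0.562  0.1364 1.5101] [0.5214 0.0645 0.7828] [0.5382 0.1127 0.0624]
piston 289 [ 0.4657 -0.3516  0.0555] [ 0.5179 -0.0074  1.5101] [ 0.4918 -0.1795  0.7828] [ 0.4916 -0.325   0.0624]
turq 190 [ 0.4255 -0.2282  0.055 ] [ 0.4808 -0.0074  1.5101] [ 0.4532 -0.1178  0.7826] [ 0.45   -0.2024  0.0577]
```

View pics/crop0.png

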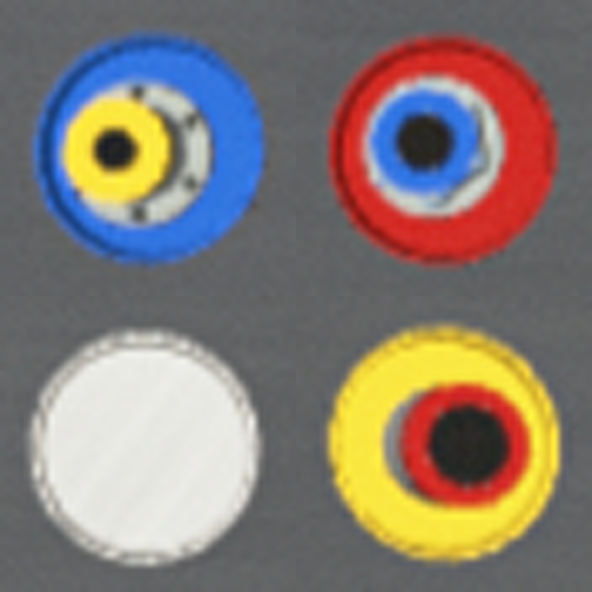

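```bash
cat > meas.py <<'E'
from h import *
def cloud(n,d):
    c=env.calibration(n);v,u=np.mgrid[:420,:560]
    P=np.stack([(u-c["cx"])/c["fx"]*d,(v-c["cy"])/c["fy"]*d,d],-1)
    return (P-np.array(c["t"]))@np.array(c["R"])
def circ(xy):
    return (cv2.minEnclosingCircle(xy.astype(np.float32)))
E
python3 - <<'E'
from meas import *
p=cv2.imread("pics/top0.png");hsv=cv2.cvtColor(p,cv2.COLOR_BGR2HSV)
W=cloud("top",np.load("top0.npy"))
H,S,V=cv2.split(hsv)
M=dict(blue=((H>95)&(H<125)&(S>130),166,247),red=(((H<8)|(H>172))&(S>130),236,242),plain=((V>140),297,242),yellow=((H>20)&(H<35)&(S>120),381,261))
for k,(m,a,b) in M.items():
    mm=np.zeros_like(H);mm[b-24:b+25,a-24:a+25]=m[b-24:b+25,a-24:a+25]*255
    cs,_=cv2.findContours(mm,cv2.RETR_EXTERNAL,cv2.CHAIN_APPROX_NONE);c=max(cs,key=cv2.contourArea)
    e=cv2.fitEllipse(cv2.convexHull(c)); print(k,np.round(e[0],1),np.round(e[1],1),px2w("top",*e[0],.014).round(4))
for k,(a,b) in dict(hub=(164,247),nut=(235,241),piston=(383,261)).items():
    s=np.zeros(H.shape,bool);s[b-16:b+17,a-16:a+17]=1
    s&=(W[...,2]>.057)&(W[...,2]<.07)&(S>=0)
    # centre hole may read deeper: use filled outline
    cs,_=cv2.findContours(s.astype(np.uint8),cv2.RETR_EXTERNAL,cv2.CHAIN_APPROX_NONE);c=max(cs,key=cv2.contourArea)
    e=cv2.fitEllipse(cv2.convexHull(c));q=px2w("top",*e[0],.062);print(k,np.round(e[0],1),np.round(e[1],1),q.round(4))
t=cv2.resize(p[225:258,218:255],None,fx=14,fy=14,interpolation=cv2.INTER_LANCZOS4)
q=px2w("scene",302,190,0);sc=cv2.imread("pics/scene0.png")
t2=cv2.resize(sc[178:211,283:320],None,fx=14,fy=14,interpolation=cv2.INTER_LANCZOS4)
a=np.hstack([t,t2]);cv2.imwrite("pics/nut.png",cv2.resize(a,None,fx=.77,fy=.77));
E
```

```text
blue [165.8 246.7] [33.4 34.2] [0.5184 0.3164 0.014 ]
red [235.3 241.9] [33.5 33.7] [0.5379 0.1096 0.014 ]
plain [296.  242.1] [34.  34.6] [ 0.5419 -0.0718  0.014 ]
yellow [380.6 260.6] [33.7 34.8] [ 0.4931 -0.3255  0.014 ]
hub [161.  247.2] [14.7 15.7] [0.5156 0.3199 0.062 ]
nut [232.7 241.2] [17.  17.3] [0.5379 0.1134 0.062 ]
piston [384. 261.] [18.6 19. ] [ 0.4917 -0.3252  0.062 ]
```

View pics/nut.png

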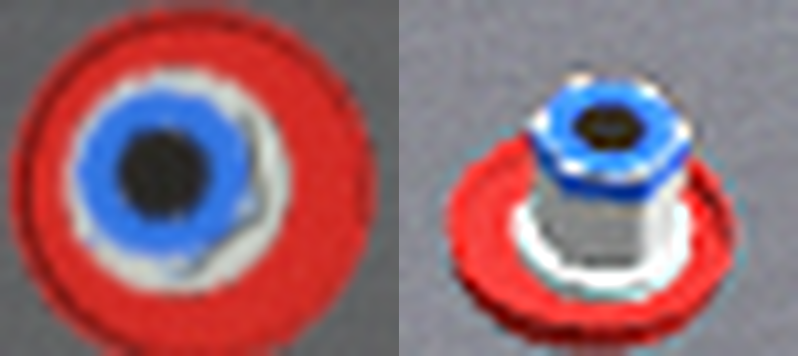

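The left crop (top camera) shows the nut's blue top near (165,170) and a corner shadow near (262,205). The right crop (scene camera) shows pale corners near (540,125), (575,170), (643,177) and (683,130). I'll get the hex angle from these.

Run:
```python
from meas import *
pts=[(540,125),(575,170),(643,177),(683,130),(640,82),(578,78)]
w=np.array([px2w("scene",283+(x-399)/10.78-.5,178+y/10.78-.5,.062)[:2] for x,y in pts])
c=(w[0]+w[3])/2;print(w.round(4),c.round(4))
for q in w: r=q-c;print(np.linalg.norm(r).round(4),np.degrees(np.arctan2(r[1],r[0])).round(1)%60)
# shadow-side corner lower part in top image
# scene cloud of nut side faces -> normals
W=cloud("scene",np.load("scene0.npy"))[185:206,290:315].reshape(-1,3)
m=(W[:,2]>.02)&(W[:,2]<.057);q=W[m][:,:2]
from scipy.optimize import minimize
c0=np.array([.5379,.1110])
def hexd(c,th,q):
    d=q-c;a=np.radians(th+60*np.arange(6));return (d@np.array([np.cos(a),np.sin(a)])).max(1)-.023
for th in range(0,60,5):
    r=minimize(lambda x:np.abs(hexd(x,th,q)).mean(),c0,method="Nelder-Mead");print(th,r.x.round(4),round(r.fun*1e3,2))
print(m.sum())
# dishes and parts tops centers from scene for cross-check
s=env.state();R,_=cv2.Rodrigues(s["ee_rot"]);print(R.round(3),s["position"])
```

```text
[[0.5321 0.0916]
 [0.5567 0.0971]
 [0.5655 0.1186]
 [0.5462 0.1388]
 [0.5191 0.1315]
 [0.512  0.1111]] [0.5392 0.1152]
0.0246 13.299999999999997
0.0252 14.0
0.0266 7.4
0.0246 13.299999999999997
0.0258 20.900000000000006
0.0275 8.599999999999994
0 [0.5411 0.1147] 2.24
5 [0.5413 0.1149] 2.38
10 [0.541  0.1151] 2.39
15 [0.5412 0.1149] 2.39
20 [0.5416 0.1146] 2.33
25 [0.5415 0.1147] 2.19
30 [0.5414 0.1152] 1.96
35 [0.5411 0.1152] 1.67
40 [0.5407 0.1151] 1.49
45 [0.5405 0.1151] 1.52
50 [0.5407 0.1152] 1.75
55 [0.5409 0.1148] 2.04
107
[[ 0.236 -0.972 -0.   ]
 [-0.972 -0.236  0.001]
 [-0.002  0.    -1.   ]] [ 0.1536187  -0.63123486  0.29144365]
```

Emit:
play_rows --plan '[{"tx": -2.7,"ty": -3.6},{"tx": -2.7,"ty": -3.6},{"tx": -2.7,"ty": -3.6},{"tx": -2.7,"ty": -3.6},{"tx": -2.7,"ty": -3.6},{"tx": -2.7,"ty": -3.6},{"tx": -2.7,"ty": -3.6},{"tx": -2.7,"ty": -3.6},{"tx": -2.7,"ty": -3.6},{"tx": -2.7,"ty": -3.6},{"tx": -2.7,"ty": -3.6},{"tx": -2.7,"ty": -3.6},{"tx": -2.7,"ty": -3.6},{"tx": -2.7,"ty": -3.6}]' --fingers 8.7 --squeeze 30

```text
schema error: expected keys tx, ty, tz, twist
```

Emit:
play_rows --plan '[{"tx": -3.9,"ty": -0.65,"tz": 0.8},{"tx": -3.9,"ty": -0.65,"tz": 0.8},{"tx": -3.9,"ty": -0.65,"tz": 0.8},{"tx": -3.9,"ty": -0.65,"tz": 0.8},{"tx": -3.9,"ty": -0.65,"tz": 0.8},{"tx": -3.9,"ty": -0.65,"tz": 0.8},{"tx": -3.9,"ty": -0.65,"tz": 0.8},{"tx": -3.9,"ty": -0.65,"tz": 0.8},{"tx": -3.9,"ty": -0.65,"tz": 0.8},{"tx": -3.9,"ty": -0.65,"tz": 0.8},{"tx": -3.9,"ty": -0.65,"tz": 0.8},{"tx": -3.9,"ty": -0.65,"tz": 0.8},{}]'

```text
schema error: expected keys tx, ty, tz, twist
```

```bash
cat > to.py <<'E'
import sys
from h import *
s=env.state();R,_=cv2.Rodrigues(s["ee_rot"])
t=np.array([float(a) for a in sys.argv[1:4]])
print("t",s["time_s"],"pos",s["position"].round(4),"xang",np.degrees(np.arctan2(R[1,0],R[0,0])).round(1),"tilt",np.degrees(np.arccos(-R[2,2])).round(2))
print("tool cm",(100*R.T@(t-s["position"])).round(2),"F",s["wrist_force"].round(1),"w",s["grip_width"].round(4),"j7",s["joints"][6].round(2))
E
python3 to.py .5160 .3190 .097
```

```text
t 0.1 pos [ 0.1536 -0.6312  0.2914] xang -76.3 tilt 0.09Traceback (most recent call last):
  File "to.py", line 6, in <module>
    print("tool cm",(100*R.T@(t-s["position"])).round(2),"F",s["wrist_force"].round(1),"w",s["grip_width"].round(4),"j7",s["joints"][6].round(2))
                                                                                           ^^^^^^^^^^^^^^^^^^^^^
AttributeError: 'float' object has no attribute 'round'
```

All keys are needed in every row.

```bash
sed -i 's/s\["grip_width"\].round(4)/round(s["grip_width"],4)/' to.py; python3 to.py .5160 .3190 .097
```

```text
t 0.1 pos [ 0.1536 -0.6312  0.2914] xang -76.3 tilt 0.09
tool cm [-83.73 -57.68  19.56] F [0.9 0.2 1. ] w 0.0868 j7 -0.06
```

Emit:
play_rows --plan '[{"tx": -2.7,"ty": -3.6,"tz": 0,"twist": 0},{"tx": -2.7,"ty": -3.6,"tz": 0,"twist": 0},{"tx": -2.7,"ty": -3.6,"tz": 0,"twist": 0},{"tx": -2.7,"ty": -3.6,"tz": 0,"twist": 0},{"tx": -2.7,"ty": -3.6,"tz": 0,"twist": 0},{"tx": -2.7,"ty": -3.6,"tz": 0,"twist": 0},{"tx": -2.7,"ty": -3.6,"tz": 0,"twist": 0},{"tx": -2.7,"ty": -3.6,"tz": 0,"twist": 0},{"tx": -2.7,"ty": -3.6,"tz": 0,"twist": 0},{"tx": -2.7,"ty": -3.6,"tz": 0,"twist": 0},{"tx": -2.7,"ty": -3.6,"tz": 0,"twist": 0},{"tx": -2.7,"ty": -3.6,"tz": 0,"twist": 0},{"tx": -2.7,"ty": -3.6,"tz": 0,"twist": 0},{"tx": -2.7,"ty": -3.6,"tz": 0,"twist": 0}]' --fingers 8.7 --squeeze 30

```text
time_s: 1.85
position: [0.5546, -0.1439, 0.292]
ee_rot: [2.47, -1.941, -0.001]
wrist_force: [0.3, -0.9, 0.5]
grip_width: 0.0871
```

Emit:
play_rows --plan '[{"tx": -3.8,"ty": -0.6,"tz": 0.7,"twist": 0},{"tx": -3.8,"ty": -0.6,"tz": 0.7,"twist": 0},{"tx": -3.8,"ty": -0.6,"tz": 0.7,"twist": 0},{"tx": -3.8,"ty": -0.6,"tz": 0.7,"twist": 0},{"tx": -3.8,"ty": -0.6,"tz": 0.7,"twist": 0},{"tx": -3.8,"ty": -0.6,"tz": 0.7,"twist": 0},{"tx": -3.8,"ty": -0.6,"tz": 0.7,"twist": 0},{"tx": -3.8,"ty": -0.6,"tz": 0.7,"twist": 0},{"tx": -3.8,"ty": -0.6,"tz": 0.7,"twist": 0},{"tx": -3.8,"ty": -0.6,"tz": 0.7,"twist": 0},{"tx": -3.8,"ty": -0.6,"tz": 0.7,"twist": 0},{"tx": -3.8,"ty": -0.6,"tz": 0.7,"twist": 0},{"tx": 0,"ty": 0,"tz": 0,"twist": 0},{"tx": 0,"ty": 0,"tz": 0,"twist": 0}]'

```text
time_s: 3.6
position: [0.5162, 0.3144, 0.2079]
ee_rot: [2.469, -1.941, 0.0]
wrist_force: [0.5, -0.2, -0.3]
grip_width: 0.087
```

```bash
python3 to.py .5160 .3190 .097
```

```text
t 3.6 pos [0.5162 0.3144 0.2079] xang -76.3 tilt 0.05
tool cm [-0.46 -0.09 11.09] F [ 0.5 -0.2 -0.3] w 0.087 j7 -2.14
```

Emit:
play_rows --plan '[{"tx": -0.4,"ty": -0.1,"tz": 2.5,"twist": 0},{"tx": 0,"ty": 0,"tz": 2.5,"twist": 0},{"tx": 0,"ty": 0,"tz": 2.5,"twist": 0},{"tx": 0,"ty": 0,"tz": 1.6,"twist": 0},{"tx": 0,"ty": 0,"tz": 1.0,"twist": 0},{"tx": 0,"ty": 0,"tz": 1.0,"twist": 0},{"tx": 0,"ty": 0,"tz": 0,"twist": 0},{"tx": 0,"ty": 0,"tz": 0,"twist": 0}]'

```text
time_s: 4.6
position: [0.5164, 0.3194, 0.0978]
ee_rot: [-2.47, 1.94, -0.0]
wrist_force: [0.2, 0.2, -0.2]
grip_width: 0.0867
```

Emit:
play_rows --plan '[{"tx": 0,"ty": 0,"tz": 0,"twist": 0},{"tx": 0,"ty": 0,"tz": 0,"twist": 0},{"tx": 0,"ty": 0,"tz": 0,"twist": 0},{"tx": 0,"ty": 0,"tz": 0,"twist": 0},{"tx": 0,"ty": 0,"tz": 0,"twist": 0},{"tx": 0,"ty": 0,"tz": 0,"twist": 0},{"tx": 0,"ty": 0,"tz": 0,"twist": 0},{"tx": 0,"ty": 0,"tz": 0,"twist": 0}]' --fingers 3.5 --squeeze 30

```text
time_s: 5.6
position: [0.5161, 0.3193, 0.0973]
ee_rot: [-2.47, 1.941, 0.0]
wrist_force: [0.1, 0.4, -0.5]
grip_width: 0.0435
```

```bash
python3 to.py .5160 .3190 .097
python3 - <<'E'
from h import *
p,_=env.camera("scene");cv2.imwrite("pics/g1.png",cv2.resize(p[120:240,290:430],None,fx=5,fy=5,interpolation=cv2.INTER_CUBIC))
E
```

```text
t 5.6 pos [0.5161 0.3193 0.0973] xang -76.3 tilt 0.01
tool cm [0.02 0.02 0.03] F [ 0.1  0.4 -0.5] w 0.0435 j7 -2.21
```

View pics/g1.png

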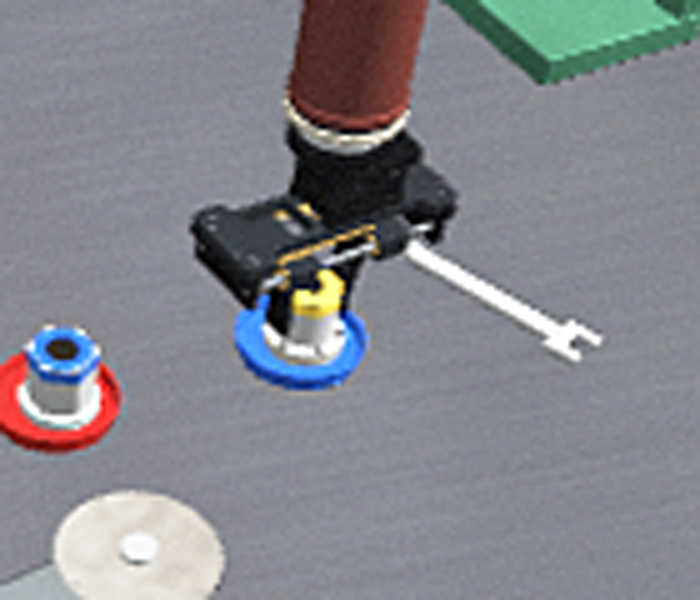

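Emit:
play_rows --plan '[{"tx": 0,"ty": 0,"tz": -1,"twist": 0},{"tx": 0,"ty": 0,"tz": -2,"twist": 0},{"tx": 0,"ty": 0,"tz": -3,"twist": 0},{"tx": 0,"ty": 0,"tz": -3,"twist": 0},{"tx": 1.5,"ty": 0.3,"tz": 0,"twist": 0},{"tx": 3.5,"ty": 0.6,"tz": 0,"twist": 0},{"tx": 3.5,"ty": 0.6,"tz": 0,"twist": 0},{"tx": 3.5,"ty": 0.6,"tz": 0,"twist": 0},{"tx": 3.5,"ty": 0.6,"tz": 0,"twist": 0},{"tx": 3.5,"ty": 0.6,"tz": 0,"twist": 0},{"tx": 3.5,"ty": 0.6,"tz": 0,"twist": 0},{"tx": 3.5,"ty": 0.6,"tz": 0,"twist": 0},{"tx": 3.5,"ty": 0.6,"tz": 0,"twist": 0},{"tx": 3.5,"ty": 0.6,"tz": 0,"twist": 0},{"tx": 3.5,"ty": 0.6,"tz": 0,"twist": 0},{"tx": 2.0,"ty": 0.4,"tz": 0,"twist": 0},{"tx": 0,"ty": 0,"tz": 0,"twist": 0},{"tx": 0,"ty": 0,"tz": 0,"twist": 0}]'

```text
time_s: 7.9
position: [0.5414, -0.0706, 0.1867]
ee_rot: [2.47, -1.941, -0.002]
wrist_force: [-0.1, 0.4, -5.1]
grip_width: 0.0432
```

```bash
python3 to.py .5419 -.0718 .098
```

```text
t 7.9 pos [ 0.5414 -0.0706  0.1867] xang -76.3 tilt 0.06
tool cm [ 0.14 -0.03  8.87] F [-0.1  0.4 -5.1] w 0.0432 j7 -1.39
```

Emit:
play_rows --plan '[{"tx": 0.1,"ty": 0,"tz": 2,"twist": 0},{"tx": 0,"ty": 0,"tz": 2.5,"twist": 0},{"tx": 0,"ty": 0,"tz": 2,"twist": 0},{"tx": 0,"ty": 0,"tz": 1,"twist": 0},{"tx": 0,"ty": 0,"tz": 0.7,"twist": 0},{"tx": 0,"ty": 0,"tz": 0.4,"twist": 0},{"tx": 0,"ty": 0,"tz": 0.3,"twist": 0},{"tx": 0,"ty": 0,"tz": 0,"twist": 0},{"tx": 0,"ty": 0,"tz": 0,"twist": 0},{"tx": 0,"ty": 0,"tz": 0,"twist": 0}]'

```text
time_s: 9.15
position: [0.5425, -0.0718, 0.0985]
ee_rot: [-2.47, 1.941, -0.0]
wrist_force: [-0.4, -0.7, -4.9]
grip_width: 0.0435
```

Emit:
play_rows --plan '[{"tx": 0,"ty": 0,"tz": 0,"twist": 0},{"tx": 0,"ty": 0,"tz": 0,"twist": 0},{"tx": 0,"ty": 0,"tz": 0,"twist": 0},{"tx": 0,"ty": 0,"tz": 0,"twist": 0},{"tx": 0,"ty": 0,"tz": 0,"twist": 0},{"tx": 0,"ty": 0,"tz": 0,"twist": 0},{"tx": 0,"ty": 0,"tz": 0,"twist": 0},{"tx": 0,"ty": 0,"tz": 0,"twist": 0}]' --fingers 8.7

```text
time_s: 10.15
position: [0.5424, -0.0718, 0.0982]
ee_rot: [-2.47, 1.941, 0.0]
wrist_force: [0.7, 0.7, 0.2]
grip_width: 0.0871
```

```bash
python3 to.py .5385 .1140 .098
```

```text
t 10.15 pos [ 0.5424 -0.0718  0.0982] xang -76.3 tilt 0.0
tool cm [-18.14  -4.02   0.03] F [0.7 0.7 0.2] w 0.0871 j7 -1.44
```

Emit:
play_rows --plan '[{"tx": 0,"ty": 0,"tz": -1,"twist": 0},{"tx": 0,"ty": 0,"tz": -3,"twist": 0},{"tx": 0,"ty": 0,"tz": -3,"twist": 0},{"tx": 0,"ty": 0,"tz": -3,"twist": 0},{"tx": -2,"ty": -0.5,"tz": 0,"twist": 0},{"tx": -3.5,"ty": -0.8,"tz": 0,"twist": 0},{"tx": -3.5,"ty": -0.8,"tz": 0,"twist": 0},{"tx": -3.5,"ty": -0.8,"tz": 0,"twist": 0},{"tx": -3.5,"ty": -0.8,"tz": 0,"twist": 0},{"tx": -2.1,"ty": -0.3,"tz": 0,"twist": 0},{"tx": 0,"ty": 0,"tz": 0,"twist": 0},{"tx": 0,"ty": 0,"tz": 0,"twist": 0}]'

```text
time_s: 11.65
position: [0.5386, 0.1124, 0.1986]
ee_rot: [2.469, -1.942, 0.001]
wrist_force: [0.9, 0.3, 0.9]
grip_width: 0.0869
```

```bash
python3 to.py .5385 .1140 .098
python3 - <<'E'
from meas import *
p,d=env.camera("top");W=cloud("top",d)
f=lambda i:cv2.resize(i,None,fx=5,fy=5,interpolation=cv2.INTER_CUBIC)
s=env.camera("scene")[0]
cv2.imwrite("pics/p1.png",np.hstack([f(p[200:290,255:335]),f(s[160:250,225:305])]))
m=np.zeros(d.shape,bool);m[225:260,275:315]=1;m&=(W[...,2]>.057)&(W[...,2]<.07)
w=W[m];print(m.sum(),w.min(0).round(4),w.max(0).round(4),((w.min(0)+w.max(0))/2).round(4))
E
```

```text
t 11.65 pos [0.5386 0.1124 0.1986] xang -76.4 tilt 0.04
tool cm [-0.16 -0.02 10.06] F [0.9 0.3 0.9] w 0.0869 j7 -1.75
175 [ 0.52   -0.0932  0.057 ] [ 0.5636 -0.0493  0.0699] [ 0.5418 -0.0713  0.0635]
```

View pics/p1.png

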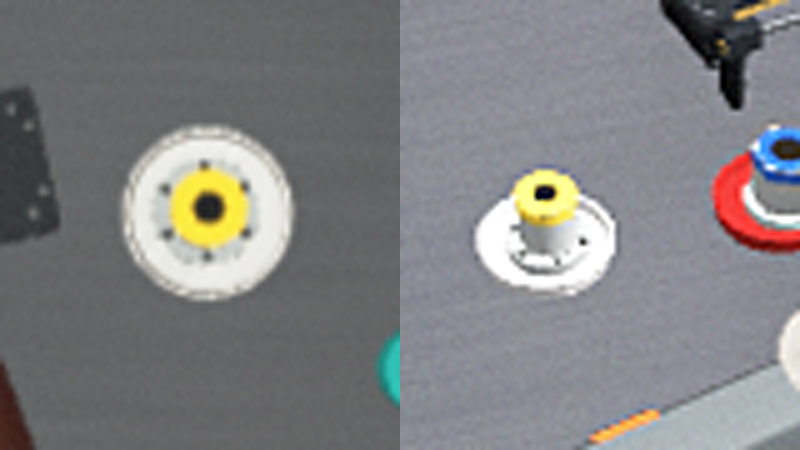

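The hub (yellow top at (208,207) in the left crop) stands centred in the plain dish. Now the nut.

Emit:
play_rows --plan '[{"tx": -0.2,"ty": 0,"tz": 2.5,"twist": 0},{"tx": 0,"ty": 0,"tz": 2.5,"twist": 0},{"tx": 0,"ty": 0,"tz": 2.0,"twist": 0},{"tx": 0,"ty": 0,"tz": 1.5,"twist": 0},{"tx": 0,"ty": 0,"tz": 1.0,"twist": 0},{"tx": 0,"ty": 0,"tz": 0.5,"twist": 0},{"tx": 0,"ty": 0,"tz": 0,"twist": 0},{"tx": 0,"ty": 0,"tz": 0,"twist": 0}]'

```text
time_s: 12.75
position: [0.5383, 0.1157, 0.0988]
ee_rot: [-2.47, 1.94, -0.001]
wrist_force: [-0.8, 0.1, 0.5]
grip_width: 0.0872
```

Emit:
play_rows --plan '[{"tx": 0,"ty": 0,"tz": 0,"twist": 0},{"tx": 0,"ty": 0,"tz": 0,"twist": 0},{"tx": 0,"ty": 0,"tz": 0,"twist": 0},{"tx": 0,"ty": 0,"tz": 0,"twist": 0},{"tx": 0,"ty": 0,"tz": 0,"twist": 0},{"tx": 0,"ty": 0,"tz": 0,"twist": 0},{"tx": 0,"ty": 0,"tz": 0,"twist": 0},{"tx": 0,"ty": 0,"tz": 0,"twist": 0}]' --fingers 3.7 --squeeze 30

```text
time_s: 13.75
position: [0.538, 0.1153, 0.0983]
ee_rot: [2.47, -1.941, 0.0]
wrist_force: [1.1, -2.6, -0.3]
grip_width: 0.0461
```

```bash
python3 to.py .5184 .3164 .098
```

```text
t 13.75 pos [0.538  0.1153 0.0983] xang -76.3 tilt 0.01
tool cm [-2.001e+01 -2.840e+00  2.000e-02] F [ 1.1 -2.6 -0.3] w 0.0461 j7 -1.83
```

Opening is 46.1 mm, so the grip is across flats. Lift and carry to the blue dish.

Emit:
play_rows --plan '[{"tx": 0,"ty": 0,"tz": -1,"twist": 0},{"tx": 0,"ty": 0,"tz": -2,"twist": 0},{"tx": 0,"ty": 0,"tz": -3,"twist": 0},{"tx": -1.5,"ty": -0.2,"tz": 0,"twist": 0},{"tx": -3.3,"ty": -0.5,"tz": 0,"twist": 0},{"tx": -3.3,"ty": -0.5,"tz": 0,"twist": 0},{"tx": -3.3,"ty": -0.5,"tz": 0,"twist": 0},{"tx": -3.3,"ty": -0.5,"tz": 0,"twist": 0},{"tx": -3.3,"ty": -0.5,"tz": 0,"twist": 0},{"tx": -2.0,"ty": -0.1,"tz": 0,"twist": 0},{"tx": 0,"ty": 0,"tz": 0,"twist": 0},{"tx": 0,"ty": 0,"tz": 0,"twist": 0}]'

```text
time_s: 15.25
position: [0.5179, 0.3155, 0.1579]
ee_rot: [2.469, -1.941, 0.001]
wrist_force: [0.3, 0.1, -4.7]
grip_width: 0.0458
```

```bash
python3 to.py .5184 .3164 .0985
```

```text
t 15.25 pos [0.5179 0.3155 0.1579] xang -76.4 tilt 0.07
tool cm [-0.08 -0.07  5.94] F [ 0.3  0.1 -4.7] w 0.0458 j7 -2.17
```

Emit:
play_rows --plan '[{"tx": 0,"ty": 0,"tz": 1.5,"twist": 0},{"tx": 0,"ty": 0,"tz": 2,"twist": 0},{"tx": 0,"ty": 0,"tz": 1,"twist": 0},{"tx": 0,"ty": 0,"tz": 0.7,"twist": 0},{"tx": 0,"ty": 0,"tz": 0.4,"twist": 0},{"tx": 0,"ty": 0,"tz": 0.3,"twist": 0},{"tx": 0,"ty": 0,"tz": 0,"twist": 0},{"tx": 0,"ty": 0,"tz": 0,"twist": 0},{"tx": 0,"ty": 0,"tz": 0,"twist": 0}]'

```text
time_s: 16.38
position: [0.518, 0.3166, 0.0996]
ee_rot: [-2.47, 1.941, -0.0]
wrist_force: [0.7, 0.7, -5.3]
grip_width: 0.0461
```

Emit:
play_rows --plan '[{"tx": 0,"ty": 0,"tz": 0,"twist": 0},{"tx": 0,"ty": 0,"tz": 0,"twist": 0},{"tx": 0,"ty": 0,"tz": 0,"twist": 0},{"tx": 0,"ty": 0,"tz": 0,"twist": 0},{"tx": 0,"ty": 0,"tz": 0,"twist": 0},{"tx": 0,"ty": 0,"tz": 0,"twist": 0},{"tx": 0,"ty": 0,"tz": 0,"twist": 0},{"tx": 0,"ty": 0,"tz": 0,"twist": 0}]' --fingers 8.7

```text
time_s: 17.38
position: [0.5178, 0.3165, 0.0992]
ee_rot: [2.47, -1.941, -0.0]
wrist_force: [0.3, -0.0, 0.6]
grip_width: 0.0869
```

```bash
python3 to.py .4917 -.3252 .097
```

```text
t 17.375 pos [0.5178 0.3165 0.0992] xang -76.3 tilt 0.0
tool cm [61.73 17.71  0.23] F [ 0.3 -0.   0.6] w 0.0869 j7 -2.21
```

Emit:
play_rows --plan '[{"tx": 0,"ty": 0,"tz": -2,"twist": 0},{"tx": 0,"ty": 0,"tz": -4,"twist": 0},{"tx": 0,"ty": 0,"tz": -4,"twist": 0},{"tx": 2.0,"ty": 0.6,"tz": 0,"twist": 0},{"tx": 4.0,"ty": 1.15,"tz": 0,"twist": 0},{"tx": 4.0,"ty": 1.15,"tz": 0,"twist": 0},{"tx": 4.0,"ty": 1.15,"tz": 0,"twist": 0},{"tx": 4.0,"ty": 1.15,"tz": 0,"twist": 0},{"tx": 4.0,"ty": 1.15,"tz": 0,"twist": 0},{"tx": 4.0,"ty": 1.15,"tz": 0,"twist": 0},{"tx": 4.0,"ty": 1.15,"tz": 0,"twist": 0},{"tx": 4.0,"ty": 1.15,"tz": 0,"twist": 0},{"tx": 4.0,"ty": 1.15,"tz": 0,"twist": 0},{"tx": 4.0,"ty": 1.15,"tz": 0,"twist": 0},{"tx": 4.0,"ty": 1.15,"tz": 0,"twist": 0},{"tx": 4.0,"ty": 1.15,"tz": 0,"twist": 0},{"tx": 4.0,"ty": 1.15,"tz": 0,"twist": 0},{"tx": 4.0,"ty": 1.15,"tz": 0,"twist": 0},{"tx": 3.0,"ty": 0.8,"tz": 0,"twist": 0},{"tx": 0,"ty": 0,"tz": 0,"twist": 0}]'

```text
time_s: 19.88
position: [0.4906, -0.3207, 0.1993]
ee_rot: [2.465, -1.946, -0.0]
wrist_force: [-0.0, 0.4, 0.0]
grip_width: 0.0871
```

```bash
python3 to.py .4917 -.3252 .097
python3 - <<'E'
from meas import *
p,d=env.camera("top");W=cloud("top",d)
f=lambda i:cv2.resize(i,None,fx=5,fy=5,interpolation=cv2.INTER_CUBIC)
s=env.camera("scene")[0]
cv2.imwrite("pics/p2.png",np.hstack([f(p[205:295,125:205]),f(s[150:240,130:210])]))
m=np.zeros(d.shape,bool);m[230:265,145:185]=1;m&=(W[...,2]>.057)&(W[...,2]<.07)
w=W[m];print(m.sum(),w.min(0).round(4),w.max(0).round(4),((w.min(0)+w.max(0))/2).round(4))
E
```

```text
t 19.875 pos [ 0.4906 -0.3207  0.1993] xang -76.6 tilt 0.04
tool cm [ 4.600e-01 -1.000e-02  1.023e+01] F [-0.   0.4  0. ] w 0.0871 j7 -0.91
210 [0.4932 0.2928 0.0571] [0.542  0.3403 0.0699] [0.5176 0.3166 0.0635]
```

View pics/p2.png

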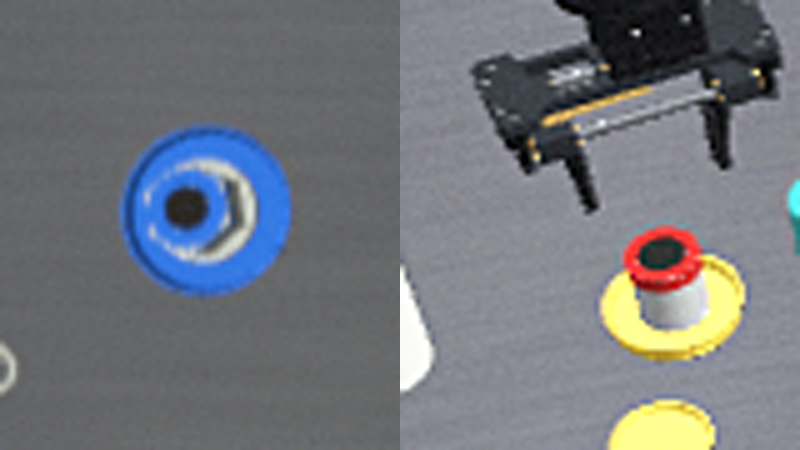

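The nut stands in the blue dish at (.5176,.3166), and the gripper is above the piston. Now the piston.

Emit:
play_rows --plan '[{"tx": 0.3,"ty": 0,"tz": 2.5,"twist": 0},{"tx": 0,"ty": 0,"tz": 2.5,"twist": 0},{"tx": 0,"ty": 0,"tz": 2.0,"twist": 0},{"tx": 0,"ty": 0,"tz": 1.5,"twist": 0},{"tx": 0,"ty": 0,"tz": 1.0,"twist": 0},{"tx": 0,"ty": 0,"tz": 0.6,"twist": 0},{"tx": 0,"ty": 0,"tz": 0,"twist": 0},{"tx": 0,"ty": 0,"tz": 0,"twist": 0}]'

```text
time_s: 20.98
position: [0.4931, -0.3207, 0.0988]
ee_rot: [-2.47, 1.941, -0.001]
wrist_force: [-0.1, -0.1, 0.4]
grip_width: 0.0873
```

Emit:
play_rows --plan '[{"tx": 0,"ty": 0,"tz": 0,"twist": 0},{"tx": 0,"ty": 0,"tz": 0,"twist": 0},{"tx": 0,"ty": 0,"tz": 0,"twist": 0},{"tx": 0,"ty": 0,"tz": 0,"twist": 0},{"tx": 0,"ty": 0,"tz": 0,"twist": 0},{"tx": 0,"ty": 0,"tz": 0,"twist": 0},{"tx": 0,"ty": 0,"tz": 0,"twist": 0},{"tx": 0,"ty": 0,"tz": 0,"twist": 0}]' --fingers 4.5 --squeeze 30

```text
time_s: 21.98
position: [0.4929, -0.3208, 0.0984]
ee_rot: [2.47, -1.941, 0.001]
wrist_force: [0.7, -3.0, 0.8]
grip_width: 0.0535
```

```bash
python3 to.py .5379 .1096 .098
```

```text
t 21.975 pos [ 0.4929 -0.3208  0.0984] xang -76.3 tilt 0.02
tool cm [-4.075e+01 -1.455e+01  3.000e-02] F [ 0.7 -3.   0.8] w 0.0535 j7 -0.94
```

Emit:
play_rows --plan '[{"tx": 0,"ty": 0,"tz": -1,"twist": 0},{"tx": 0,"ty": 0,"tz": -2.5,"twist": 0},{"tx": 0,"ty": 0,"tz": -3,"twist": 0},{"tx": 0,"ty": 0,"tz": -3,"twist": 0},{"tx": -1.7,"ty": -0.7,"tz": 0,"twist": 0},{"tx": -3.6,"ty": -1.3,"tz": 0,"twist": 0},{"tx": -3.6,"ty": -1.3,"tz": 0,"twist": 0},{"tx": -3.6,"ty": -1.3,"tz": 0,"twist": 0},{"tx": -3.6,"ty": -1.3,"tz": 0,"twist": 0},{"tx": -3.6,"ty": -1.3,"tz": 0,"twist": 0},{"tx": -3.6,"ty": -1.3,"tz": 0,"twist": 0},{"tx": -3.6,"ty": -1.3,"tz": 0,"twist": 0},{"tx": -3.6,"ty": -1.3,"tz": 0,"twist": 0},{"tx": -3.6,"ty": -1.3,"tz": 0,"twist": 0},{"tx": -3.6,"ty": -1.3,"tz": 0,"twist": 0},{"tx": -2.0,"ty": -0.7,"tz": 0,"twist": 0},{"tx": -1.0,"ty": -0.2,"tz": 0,"twist": 0},{"tx": 0,"ty": 0,"tz": 0,"twist": 0},{"tx": 0,"ty": 0,"tz": 0,"twist": 0}]'

```text
time_s: 24.35
position: [0.5382, 0.1083, 0.1929]
ee_rot: [2.468, -1.942, -0.0]
wrist_force: [0.2, -0.3, -3.7]
grip_width: 0.0533
```

```bash
python3 to.py .5379 .1096 .0988
```

```text
t 24.35 pos [0.5382 0.1083 0.1929] xang -76.4 tilt 0.05
tool cm [-0.14 -0.01  9.41] F [ 0.2 -0.3 -3.7] w 0.0533 j7 -1.74
```

Emit:
play_rows --plan '[{"tx": 0,"ty": 0,"tz": 2,"twist": 0},{"tx": 0,"ty": 0,"tz": 2.5,"twist": 0},{"tx": 0,"ty": 0,"tz": 2,"twist": 0},{"tx": 0,"ty": 0,"tz": 1.4,"twist": 0},{"tx": 0,"ty": 0,"tz": 0.7,"twist": 0},{"tx": 0,"ty": 0,"tz": 0.4,"twist": 0},{"tx": 0,"ty": 0,"tz": 0.4,"twist": 0},{"tx": 0,"ty": 0,"tz": 0,"twist": 0},{"tx": 0,"ty": 0,"tz": 0,"twist": 0},{"tx": 0,"ty": 0,"tz": 0,"twist": 0}]'

```text
time_s: 25.6
position: [0.5386, 0.1095, 0.0996]
ee_rot: [-2.47, 1.941, -0.001]
wrist_force: [0.2, -0.6, -2.9]
grip_width: 0.0532
```

Emit:
play_rows --plan '[{"tx": 0,"ty": 0,"tz": 0,"twist": 0},{"tx": 0,"ty": 0,"tz": 0,"twist": 0},{"tx": 0,"ty": 0,"tz": 0,"twist": 0},{"tx": 0,"ty": 0,"tz": 0,"twist": 0},{"tx": 0,"ty": 0,"tz": 0,"twist": 0},{"tx": 0,"ty": 0,"tz": 0,"twist": 0},{"tx": 0,"ty": 0,"tz": 0,"twist": 0},{"tx": 0,"ty": 0,"tz": 0,"twist": 0}]' --fingers 8.7

```text
time_s: 26.6
position: [0.5384, 0.1095, 0.0993]
ee_rot: [-2.47, 1.941, -0.0]
wrist_force: [0.1, 0.6, 0.1]
grip_width: 0.0869
```

```bash
python3 to.py .5422 -.0715 .098
```

```text
t 26.6 pos [0.5384 0.1095 0.0993] xang -76.3 tilt 0.01
tool cm [17.67  3.91  0.13] F [0.1 0.6 0.1] w 0.0869 j7 -1.81
```

Lift and move above the hub, then grip it.

Emit:
play_rows --plan '[{"tx": 0,"ty": 0,"tz": -1,"twist": 0},{"tx": 0,"ty": 0,"tz": -3,"twist": 0},{"tx": 0,"ty": 0,"tz": -3,"twist": 0},{"tx": 0,"ty": 0,"tz": -3,"twist": 0},{"tx": 2,"ty": 0.4,"tz": 0,"twist": 0},{"tx": 3.5,"ty": 0.8,"tz": 0,"twist": 0},{"tx": 3.5,"ty": 0.8,"tz": 0,"twist": 0},{"tx": 3.5,"ty": 0.8,"tz": 0,"twist": 0},{"tx": 3.5,"ty": 0.8,"tz": 0,"twist": 0},{"tx": 1.7,"ty": 0.3,"tz": 0,"twist": 0},{"tx": 0,"ty": 0,"tz": 0,"twist": 0},{"tx": 0,"ty": 0,"tz": 0,"twist": 0}]'

```text
time_s: 28.1
position: [0.5425, -0.0699, 0.1994]
ee_rot: [-2.471, 1.938, 0.001]
wrist_force: [-0.2, 0.1, -0.1]
grip_width: 0.087
```

Emit:
play_rows --plan '[{"tx": 0,"ty": 0,"tz": 2.5,"twist": 0},{"tx": 0,"ty": 0,"tz": 2.5,"twist": 0},{"tx": 0,"ty": 0,"tz": 2.0,"twist": 0},{"tx": 0,"ty": 0,"tz": 1.5,"twist": 0},{"tx": 0,"ty": 0,"tz": 1.0,"twist": 0},{"tx": 0,"ty": 0,"tz": 0.6,"twist": 0},{"tx": 0,"ty": 0,"tz": 0,"twist": 0},{"tx": 0,"ty": 0,"tz": 0,"twist": 0}]'

```text
time_s: 29.1
position: [0.5427, -0.0718, 0.0988]
ee_rot: [-2.47, 1.941, -0.001]
wrist_force: [0.2, 0.2, -0.2]
grip_width: 0.0869
```

Emit:
play_rows --plan '[{"tx": 0,"ty": 0,"tz": 0,"twist": 0},{"tx": 0,"ty": 0,"tz": 0,"twist": 0},{"tx": 0,"ty": 0,"tz": 0,"twist": 0},{"tx": 0,"ty": 0,"tz": 0,"twist": 0},{"tx": 0,"ty": 0,"tz": 0,"twist": 0},{"tx": 0,"ty": 0,"tz": 0,"twist": 0},{"tx": 0,"ty": 0,"tz": 0,"twist": 0},{"tx": 0,"ty": 0,"tz": 0,"twist": 0}]' --fingers 3.5 --squeeze 30

```text
time_s: 30.1
position: [0.5424, -0.0718, 0.0983]
ee_rot: [-2.47, 1.941, -0.0]
wrist_force: [0.5, 0.3, -0.4]
grip_width: 0.0433
```

```bash
python3 to.py .4931 -.3255 .0985
```

```text
t 30.1 pos [ 0.5424 -0.0718  0.0983] xang -76.3 tilt 0.0
tool cm [ 2.349e+01  1.079e+01 -2.000e-02] F [ 0.5  0.3 -0.4] w 0.0433 j7 -1.44
```

Emit:
play_rows --plan '[{"tx": 0,"ty": 0,"tz": -1,"twist": 0},{"tx": 0,"ty": 0,"tz": -2.5,"twist": 0},{"tx": 0,"ty": 0,"tz": -3,"twist": 0},{"tx": 0,"ty": 0,"tz": -2.5,"twist": 0},{"tx": 1.6,"ty": 0.7,"tz": 0,"twist": 0},{"tx": 3.2,"ty": 1.5,"tz": 0,"twist": 0},{"tx": 3.2,"ty": 1.5,"tz": 0,"twist": 0},{"tx": 3.2,"ty": 1.5,"tz": 0,"twist": 0},{"tx": 3.2,"ty": 1.5,"tz": 0,"twist": 0},{"tx": 3.2,"ty": 1.5,"tz": 0,"twist": 0},{"tx": 3.2,"ty": 1.5,"tz": 0,"twist": 0},{"tx": 2.0,"ty": 0.9,"tz": 0,"twist": 0},{"tx": 0.7,"ty": 0.2,"tz": 0,"twist": 0},{"tx": 0,"ty": 0,"tz": 0,"twist": 0},{"tx": 0,"ty": 0,"tz": 0,"twist": 0}]'

```text
time_s: 31.98
position: [0.4937, -0.324, 0.1882]
ee_rot: [-2.472, 1.938, 0.001]
wrist_force: [1.3, 1.0, -5.0]
grip_width: 0.0434
```

```bash
python3 to.py .4931 -.3255 .0988
```

```text
t 31.975 pos [ 0.4937 -0.324   0.1882] xang -76.2 tilt 0.04
tool cm [0.14 0.09 8.94] F [ 1.3  1.  -5. ] w 0.0434 j7 -0.91
```

Emit:
play_rows --plan '[{"tx": 0,"ty": 0,"tz": 2,"twist": 0},{"tx": 0,"ty": 0,"tz": 2.5,"twist": 0},{"tx": 0,"ty": 0,"tz": 2,"twist": 0},{"tx": 0,"ty": 0,"tz": 1,"twist": 0},{"tx": 0,"ty": 0,"tz": 0.6,"twist": 0},{"tx": 0,"ty": 0,"tz": 0.5,"twist": 0},{"tx": 0,"ty": 0,"tz": 0.3,"twist": 0},{"tx": 0,"ty": 0,"tz": 0,"twist": 0},{"tx": 0,"ty": 0,"tz": 0,"twist": 0},{"tx": 0,"ty": 0,"tz": 0,"twist": 0}]'

```text
time_s: 33.22
position: [0.4931, -0.3257, 0.0995]
ee_rot: [-2.47, 1.941, -0.001]
wrist_force: [-0.4, -0.5, -5.2]
grip_width: 0.0433
```

Emit:
play_rows --plan '[{"tx": 0,"ty": 0,"tz": 0,"twist": 0},{"tx": 0,"ty": 0,"tz": 0,"twist": 0},{"tx": 0,"ty": 0,"tz": 0,"twist": 0},{"tx": 0,"ty": 0,"tz": 0,"twist": 0},{"tx": 0,"ty": 0,"tz": 0,"twist": 0},{"tx": 0,"ty": 0,"tz": 0,"twist": 0},{"tx": 0,"ty": 0,"tz": 0,"twist": 0},{"tx": 0,"ty": 0,"tz": 0,"twist": 0}]' --fingers 8.7

```text
time_s: 34.22
position: [0.493, -0.3256, 0.0992]
ee_rot: [-2.47, 1.941, 0.0]
wrist_force: [-0.1, -0.0, -0.6]
grip_width: 0.0868
```

Emit:
play_rows --plan '[{"tx": 0,"ty": 0,"tz": -1,"twist": 0},{"tx": 0,"ty": 0,"tz": -3,"twist": 0},{"tx": 0,"ty": 0,"tz": -4,"twist": 0},{"tx": 0,"ty": 0,"tz": -4,"twist": 0},{"tx": 0,"ty": 0,"tz": -4,"twist": 0},{"tx": -1,"ty": -4,"tz": -1,"twist": 0},{"tx": -1,"ty": -4,"tz": 0,"twist": 0},{"tx": -1,"ty": -4,"tz": 0,"twist": 0},{"tx": -1,"ty": -4,"tz": 0,"twist": 0},{"tx": 0,"ty": -3,"tz": 0,"twist": 0},{"tx": 0,"ty": -3,"tz": 0,"twist": 0},{"tx": 0,"ty": 0,"tz": 0,"twist": 0},{"tx": 0,"ty": 0,"tz": 0,"twist": 0},{"tx": 0,"ty": 0,"tz": 0,"twist": 0}]'

```text
time_s: 35.98
position: [0.6965, -0.2356, 0.2699]
ee_rot: [2.469, -1.942, 0.001]
wrist_force: [-0.4, -0.8, 0.9]
grip_width: 0.0871
```

```bash
python3 - <<'E'
from meas import *
p,d=env.camera("top");W=cloud("top",d);s=env.camera("scene")[0]
p0=cv2.imread("pics/top0.png");cv2.imwrite("pics/end.png",np.vstack([cv2.resize(p[130:300,80:500],(800,324)),cv2.resize(s[150:270,100:420],(720,270)).copy() if 0 else cv2.copyMakeBorder(cv2.resize(s[150:270,100:420],(720,270)),0,0,0,80,0)]))
for k,(a,b) in dict(nut_b=(162,247),pis_r=(234,241),hub_y=(382,261),plain=(296,242)).items():
    m=np.zeros(d.shape,bool);m[b-18:b+19,a-20:a+21]=1;m&=(W[...,2]>.057)&(W[...,2]<.067)
    w=W[m];print(k,m.sum(),((w.min(0)+w.max(0))/2).round(4) if len(w) else "", np.median(w[:,2]).round(4) if len(w) else "")
E
python3 to.py .5 -.3 .2
```

```text
nut_b 205 [0.5177 0.3159 0.0619] 0.0628
pis_r 250 [0.5359 0.1097 0.062 ] 0.0621
hub_y 0  
plain 0  
t 36.075 pos [ 0.6967 -0.2355  0.2698] xang -76.4 tilt 0.03
tool cm [ 1.64 20.64  6.98] F [0.6 0.1 0.2] w 0.0867 j7 -1.19
```

View pics/end.png

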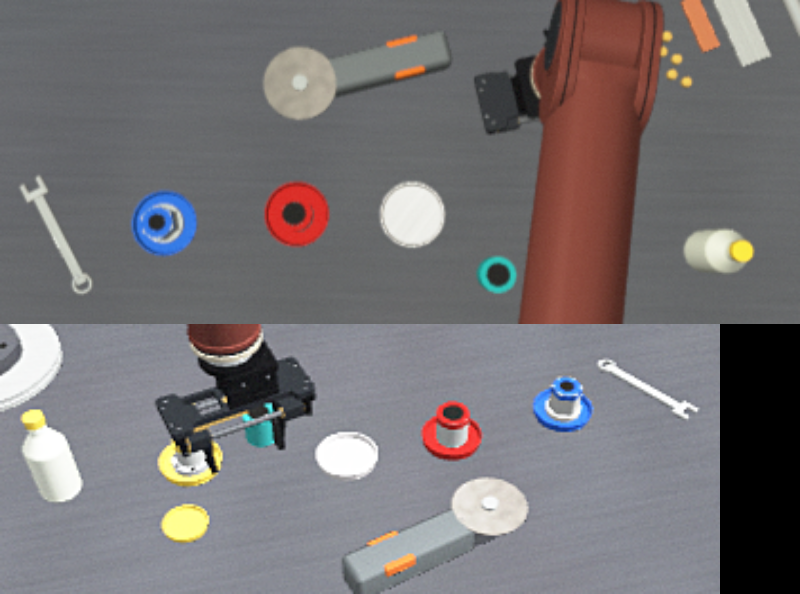

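The nut and piston stand in their dishes, and the plain dish at (412,215) is empty. The arm hides the hub, so I'll swing it left and take one more look.

Emit:
play_rows --plan '[{"tx": -3,"ty": 0,"tz": 0,"twist": 0},{"tx": -3.5,"ty": 0,"tz": 0,"twist": 0},{"tx": -3.5,"ty": 0,"tz": 0,"twist": 0},{"tx": -3.5,"ty": 0,"tz": 0,"twist": 0},{"tx": -3.5,"ty": 0,"tz": 0,"twist": 0},{"tx": -3,"ty": 0,"tz": 0,"twist": 0},{"tx": 0,"ty": 0,"tz": 0,"twist": 0},{"tx": 0,"ty": 0,"tz": 0,"twist": 0}]'

```text
time_s: 37.08
position: [0.6499, -0.0416, 0.2695]
ee_rot: [2.469, -1.942, 0.001]
wrist_force: [0.6, -0.5, 0.0]
grip_width: 0.087
```

Run:
```python
from meas import *
p,d=env.camera("top");W=cloud("top",d);s=env.camera("scene")[0]
f=lambda i:cv2.resize(i,None,fx=5,fy=5,interpolation=cv2.INTER_CUBIC)
cv2.imwrite("pics/hub.png",np.hstack([f(p[220:300,345:425]),f(s[165:245,145:225])]))
a,b=382,261
m=np.zeros(d.shape,bool);m[b-18:b+19,a-20:a+21]=1;m&=(W[...,2]>.057)&(W[...,2]<.067)
w=W[m];print(m.sum(),((w.min(0)+w.max(0))/2).round(4))
```

```text
179 [ 0.4932 -0.3242  0.062 ]
```

View pics/hub.png

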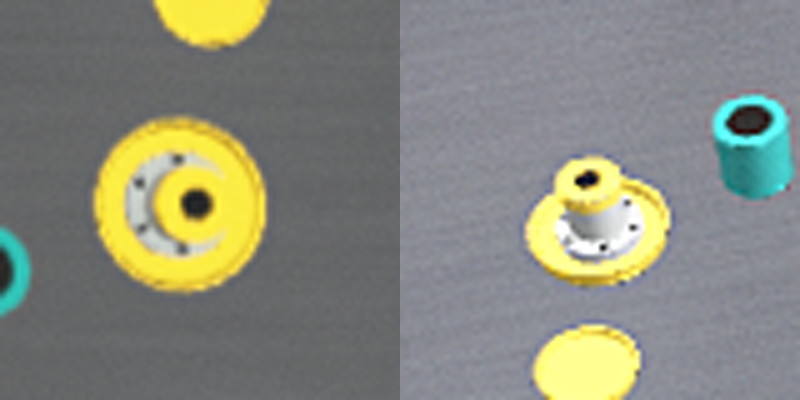

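The hub (top at (195,203) in the left crop) stands upright in the large yellow dish, about 1 mm off centre. Handing in.

```bash
python3 -c "
from rig import env
print(env.close_job())"
```

```text
the job is handed in; nothing more can be done
None
```

I moved all three parts into the dishes of their own colour and handed the job in at about 37 s; `close_job` gives no verdict. The order was hub to the bare-metal dish, nut to blue, piston to red, then hub to yellow.

**Parts:** The last camera checks put each part's top centre about 1 mm (nut, hub) and 2 mm (piston) from its dish's centre. All tops were at about 62 mm, which is right for standing upright on the dish floor.

**Rest of the scene:** The bare-metal dish is empty, and the gripper is open and clear. The bottle, wrench and grinder look untouched in the final pictures, though I did not measure their positions. No check failed. The piston slid about 4 mm in its dish when first gripped, and it was carried and placed normally.

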